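# Hold a spring clip open astride a card

### The job

Take the spring clip off its small parking plate by squeezing its two upright levers together so that its jaws open, and carry it to the wide white card that stands in the wooden foot. Lower the gaping jaws astride the card's top edge, near the middle of the edge, one jaw on each side and well below the edge, and finish still squeezing: the program ends while the gripper holds the clip wide open in the air around the card without touching it, ready for a lab partner to slip a sheet in. Do not shove or tip the card, do not drop the clip, and leave the mouse, tape roll, pen and slotted mass where they are.

Things in the scene. Friction and masses are not known exactly. Their poses are not given: they have to be found in the camera images.
- clip: Loose dark steel spring clip, peg pattern, 85 mm tall, 30 mm wide (y), 0.075 kg; starts upright astride the parking plate. Origin: centre of its 12 mm thick pivot coil, which rests on the plate's edge (origin 6 mm above it). z up, x from lever to lever, y along the edge. Body = the -x lever with the pin: as the clip is squeezed open in the grip this frame tilts about y by up to 0.2 rad; the origin stays midway
- lever_a (a point): Top of the -x lever, on its outer face, mid-width. The two flat levers (30 mm wide, 4 mm thick, black ribs) stand 4 to 45 mm above the pivot, clear on their outer sides; at the start they lean outward, 44 mm over their tops. Grip both from above, across the clip's x, with the grasp about 30 mm above the pivot
- lever_b (a point): Top of the +x lever, on its outer face, mid-width. Squeezing needs about 10 N at most and ends at a hard stop: levers parallel, 26 mm over their outer faces, jaws gaping 17 mm. A grip of 15 to 30 N keeps it there
- clip_lever (a joint): Angle between the clip's two levers, rad: 0 = jaws shut on the 4 mm parking plate; grows as the levers are squeezed and the jaws open; 0.4 = hard stop, wide open. A spring shuts it (0.2 N m at 0, 0.28 N m at 0.4). Each lever turns half of it in the grip
- jaw_a (a point): Inner face of the rubber roll of the jaw on the clip's -x side, 34 mm below the pivot, mid-width; the jaws end 38 mm below the pivot
- jaw_b (a point): Inner face of the rubber roll of the other jaw, on the clip's +x side, 34 mm below the pivot, mid-width; the jaws end 38 mm below the pivot
- card: Stiff white card plate, 4 mm thick (x), 100 mm wide (y), rounded upper corners, standing upright in a loose wooden foot 64 x 112 mm and 28 mm high, 0.7 kg together. Origin: centre of the foot's underside on the table; z up, x square to the card's face, y along its edge
- card_edge (a point): Middle of the card's top edge, 95 mm above the table, midway through its thickness; axes as the card's
- park_edge (a point): Middle of the top edge of the aluminium parking plate, 75 mm above the table; plate 4 mm thick (x), 62 mm wide (y), fixed in a grey plastic foot 64 x 80 mm; x square to the plate, y along its edge
- mouse: Black computer mouse, 52 x 108 x 36 mm, bystander; origin under its centre
- tape: Black tape roll, 62 mm across, 19 mm high, bystander; origin under its centre
- pen: Red and white marker pen, 135 mm long, lying, bystander; origin under its centre
- slotted_mass: Beige slotted mass, a disc 38 mm across and 11 mm high, bystander; origin under its centre
There are look-alikes about, which are no part of the job. What is shaped like the clip but red or yellow is not meant.

How it is judged:
By the outcome, as a careful person would: the job done as asked, in the order asked, and still so for the second after the job is handed in, while the arm keeps its last pose, push and grip.
It also fails if it takes over 42 s, if anything falls off the work surface, if the arm or the gripper's body presses on something with over 40 N, if the wrist force passes 120 N, or if a joint passes its speed limit or range.

### The arm

A 6-joint arm with a two-finger parallel gripper is mounted at the origin on a cart in front of the work surface, level with it; the furniture and walls round the work are solid. World frame = base frame: x ahead of the robot, y to its left, z up, the work surface at z = 0. Lengths are in mm, angles in rad, forces in N, time in s.
With the tool pointing down it reaches from about 300 to 775 mm from the base axis. Payload 14.6 kg.
Tool frame: the origin (TCP) lies between the finger pads; the fingertips stand 8 mm ahead of it and the grasp point (between the pads) lies 11 mm behind it; z points along the fingers, y is the direction in which the jaws open and shut (so a half turn about z gives the same grasp; the last joint's range is limited). The gripper opens to 94 mm and grips with 3 to 60 N. Pads are 16 mm wide; open, the fingers measure 119 mm over their backs; the gripper's body (75 mm by 177 mm) begins 78 mm behind the grasp point.
Start: joints at [1.168, 0.3, 1.521, -0, 1.321, -0.067], TCP at [181.236, 519.272, 213.446] pointing down, gripper open.
Joint ranges: [-3.03, 3.03], [-0.79, 2.21], [0.23, 2.52], [-1.04, 4.18], [0, 3.07], [-2.55, 2.55]. Speed limits (rad/s): [2.22, 2.22, 2.57, 3.14, 3.14, 3.14].

### API

Orientations are given as [roll, pitch, yaw] about the fixed x, y, z axes, in that order (R = Rz(yaw) Ry(pitch) Rx(roll)).
In Python, from cell import manip, cams, models gives the robot as it stands. The module is installed in compiled form; this text tells all that it offers.
- The arm moves only by the shell command python3 -m pendant 'ROWS' [OPENING] [FORCE]. ROWS is JSON, a list that holds one entry, the list of rows, each a list of 4 numbers: the shift along the tool's x, y, z in cm, then the turn about the tool's z in rad. In form: [[[x, y, z, roll], ...]]. A call has 1 to 5 rows; each row is the pose to reach, as a shift and turn from the pose commanded when the call began, along the tool's axes at that moment; what a row does not reach only later rows make up. A row lasts 1/10 s, in which the tool goes at most 50 mm and 8.59 degrees, less where a joint would pass 70% of its speed; a pose out of reach is approached as far as the arm can. A call with a gripper value outside its range is refused whole. OPENING is the opening, from -1 (shut) to 1 (fully open), so that 0 is half open, set as the call begins (- or left out, the last holds). The fingers move at their own pace and stop on an object; FORCE is the grip in N (left out, the last holds). Time passes only in rows, so rows that repeat a pose let the fingers close. It gives the time, the measured TCP pose, the force and the opening at its end, in the units of the state.
- manip.read_state(): the state, without advancing time (a new reading comes with each control period).
- cams.camera(name): name is "scene" or "top"; returns a dict with "frame" (400x640x3 uint8, red, green, blue), "K" (3x3 intrinsics, pixels), "D" ([k1, k2, p1, p2, k3] as OpenCV has them; the pictures are not rectified), "pose" (4x4, takes a point from camera to world coordinates). Camera axes: x right, y down, z forward; pixel columns grow to the right and rows downward; lengths in mm; the calibration is good to about 2 mm. A picture is of the moment at which its call begins. There is no depth.
- manip.sign_off(): hands the job in, once; it reports no verdict.
Trained networks look in the newest picture that a camera, given by its name, has taken for a name from the list of things; names that differ only in an ending like _2 or _b are one class to them, and where a whole thing is asked for, a point or a joint stands for the part that bears it (a point fixed in the world has none). Each returns a list of dicts, best first, with "score" (0 to 1); they miss things now and then, are a little off and sometimes report something else, mostly with a low value. They report only what shows in the picture. A call takes as long as a camera call. They do not tell look-alikes from the thing itself.
- models.regions_of(camera, name): "pixels" (400x640 bool, what is visible of it) and "point" ([column, row] in pixels, amid what is visible of it).
The state is a dict: "clock": time; "joints": joint angles; "qd": joint speeds; "effort": joint torques, N m; "eef_pos": TCP position; "eef_rot": TCP orientation; "wrist_force": force on the tool from outside, world axes, zero at the start; "moment": the same for the moment, N m; "finger_gap": finger opening in mm.
Only numpy, scipy, OpenCV 4.12 (cv2) and the standard library are available. Lean on these libraries where they do the work, as an engineer would, in place of code of your own. Each camera call takes 0.05 s, during which the arm holds its last target.

## Working session

There is one attempt and no reset: what is moved stays moved. The work goes in short steps, Python scripts to look and compute and a shell command to move; the robot and the scene stay as the last step left them, time stands still between calls to the robot, and variables do not carry over. Pictures are saved under pics/ and viewed, and the job is handed in when it is done.

```bash
mkdir -p pics
cat > h.py <<'E'
from cell import manip,cams,models
import numpy as np,cv2
def grab(n,f=None):
    c=cams.camera(n)
    if f: cv2.imwrite('pics/'+f,c['frame'][:,:,::-1])
    return c
def ray(c,uv):
    p=cv2.undistortPoints(np.array([[uv]],float),np.array(c['K']),np.array(c['D']))[0,0]
    T=np.array(c['pose']);d=T[:3,:3]@np.array([p[0],p[1],1]);return T[:3,3],d
def atz(c,uv,z):
    o,d=ray(c,uv);return o+d*(z-o[2])/d[2]
def proj(c,P):
    T=np.linalg.inv(np.array(c['pose']));r=cv2.Rodrigues(T[:3,:3])[0]
    return cv2.projectPoints(np.array(P,float).reshape(-1,1,3),r,T[:3,3],np.array(c['K']),np.array(c['D']))[0][:,0]
def tri(c1,u1,c2,u2):
    o1,d1=ray(c1,u1);o2,d2=ray(c2,u2)
    s=np.linalg.lstsq(np.c_[d1,-d2],o2-o1,rcond=None)[0]
    a=o1+d1*s[0];b=o2+d2*s[1];return (a+b)/2,np.linalg.norm(a-b)
E
python3 - <<'E'
from h import *
print(manip.read_state())
for n in('scene','top'):
    c=grab(n,n+'1.png')
    print(n,np.array(c['pose'])[:3,3],np.array(c['pose'])[:3,2])
    for t in ('clip','card','park_edge','mouse','tape','pen','slotted_mass'):
        try:
            for r in models.regions_of(n,t): print(t,round(r['score'],2),r['point'],r['pixels'].sum())
        except Exception as e: print(t,e)
E
```

```text
{'clock': 0.0, 'joints': array([ 1.16841624e+00,  3.00473794e-01,  1.52154269e+00,  2.78982748e-05,
        1.32072577e+00, -6.65858248e-02]), 'qd': array([ 0.00300598, -0.00119314, -0.00055329, -0.00041279, -0.00035448,
       -0.00103815]), 'effort': array([-2.26878648e-03, -5.31816351e+01, -3.52730978e+01,  7.06924126e-02,
        2.46304966e-02, -4.87463228e-05]), 'eef_pos': array([181.12832305, 519.06047073, 212.90109552]), 'eef_rot': array([-3.14044740e+00, -1.03453219e-04,  2.80579141e+00]), 'wrist_force': array([-0.64304153,  0.44215548,  0.07294857]), 'moment': array([-0.03441525, -0.02925164,  0.01024232]), 'finger_gap': 93.62063118554725}
scene [ -51.27454197 -298.39939567  827.55612591] [ 0.52813764  0.47668335 -0.70274008]
clip 0.96 [380.0, 280.5] 585
clip 0.68 [331.1, 207.2] 464
clip 0.67 [402.6, 258.8] 443
clip 0.62 [350.7, 228.2] 568
clip 0.62 [344.9, 181.6] 356
clip 0.59 [323.6, 279.6] 553
card 0.79 [273.9, 222.4] 1647
card 0.41 [240.2, 262.9] 394
park_edge 0.96 [349.9, 255.4] 1000
mouse 0.63 [390.3, 213.3] 814
mouse 0.57 [239.3, 259.7] 418
mouse 0.28 [204.1, 236.3] 223
tape 0.93 [348.3, 183.5] 397
tape 0.27 [350.8, 229.6] 498
pen 0.68 [271.7, 223.1] 1719
pen 0.64 [241.2, 261.8] 442
slotted_mass 0.73 [204.9, 234.4] 199
top [303.90696635 199.86552449 941.90201201] [ 0.23061466  0.03196022 -0.97252014]
clip 0.94 [424.7, 203.9] 406
clip 0.78 [381.2, 279.3] 348
clip 0.7 [328.1, 192.7] 341
clip 0.56 [379.1, 221.0] 338
clip 0.56 [421.3, 249.4] 379
card 0.59 [288.9, 243.3] 1692
park_edge 0.8 [367.5, 235.6] 881
mouse 0.33 [368.6, 236.9] 878
tape 0.85 [310.2, 144.6] 452
pen 0.89 [286.2, 301.1] 481
pen 0.32 [379.0, 219.4] 225
slotted_mass 0.73 [233.2, 293.6] 277
```

Run:
```python
import cv2
for n,(x0,y0) in(('scene',(180,150)),('top',(210,120))):
    a=cv2.imread(f'pics/{n}1.png')
    cv2.imwrite(f'pics/{n}1c.png',cv2.resize(a[y0:y0+200,x0:x0+266],None,fx=3,fy=3,interpolation=cv2.INTER_CUBIC))
```

```text
(no output)
```

View pics/scene1.png

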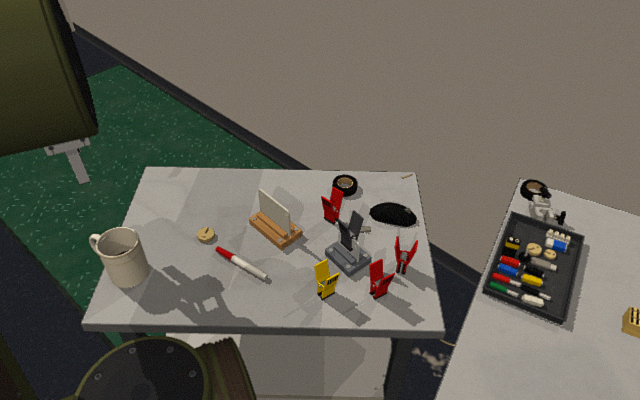

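View pics/top1.png

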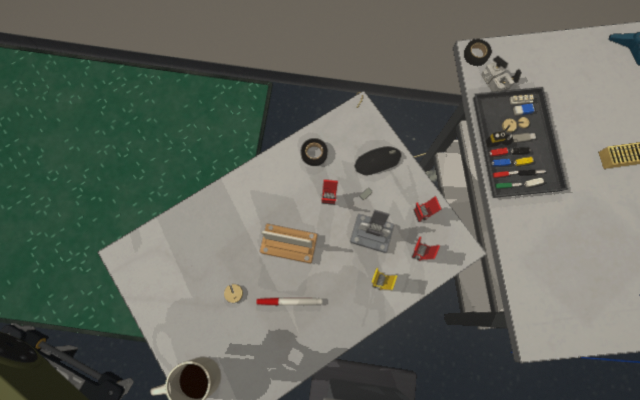

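View pics/scene1c.png

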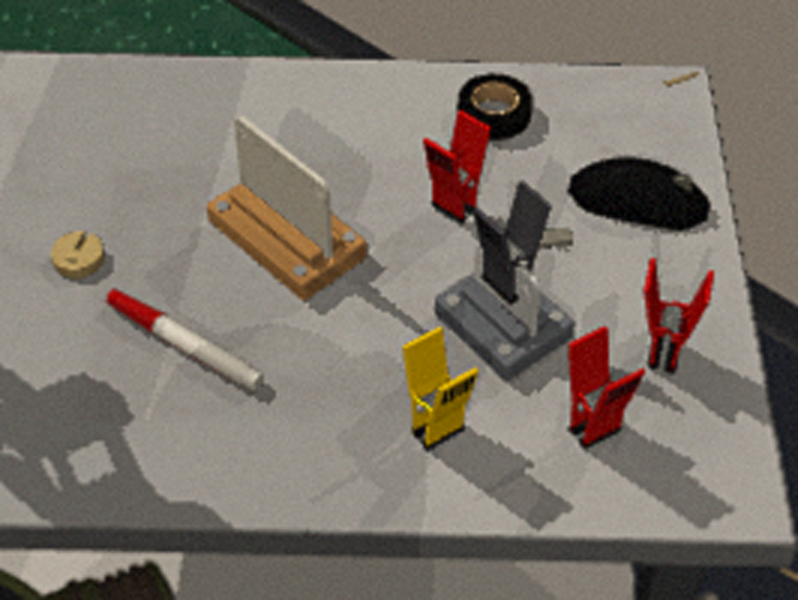

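View pics/top1c.png

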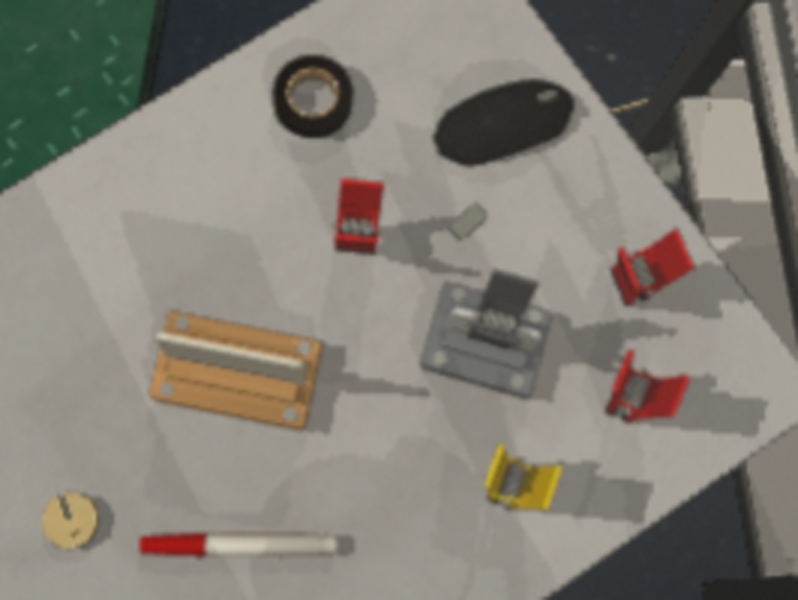

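The dark clip stands on the grey foot's plate (scene ~(350,235), top ~(375,226)), and the card in its wooden foot is at scene ~(273,222), top ~(289,240). The red and yellow look-alikes stand around them. I'll take larger crops for precise corners.

Run:
```python
import cv2
for n,t,(x0,y0,w,h) in(('scene','card',(240,182,70,70)),('scene','park',(320,205,60,72)),('top','card',(252,215,75,55)),('top','park',(345,205,56,52))):
    a=cv2.imread(f'pics/{n}1.png')
    s=8
    b=cv2.resize(a[y0:y0+h,x0:x0+w],None,fx=s,fy=s,interpolation=cv2.INTER_CUBIC)
    for k in range(0,w,10): cv2.line(b,(k*s+s//2,0),(k*s+s//2,6),(0,255,0),1);cv2.putText(b,str(x0+k),(k*s,16),0,.35,(0,0,255))
    for k in range(0,h,10): cv2.line(b,(0,k*s+s//2),(6,k*s+s//2),(0,255,0),1);cv2.putText(b,str(y0+k),(8,k*s+8),0,.35,(0,0,255))
    cv2.imwrite(f'pics/{n}_{t}.png',b)
```

```text
(no output)
```

View pics/scene_card.png

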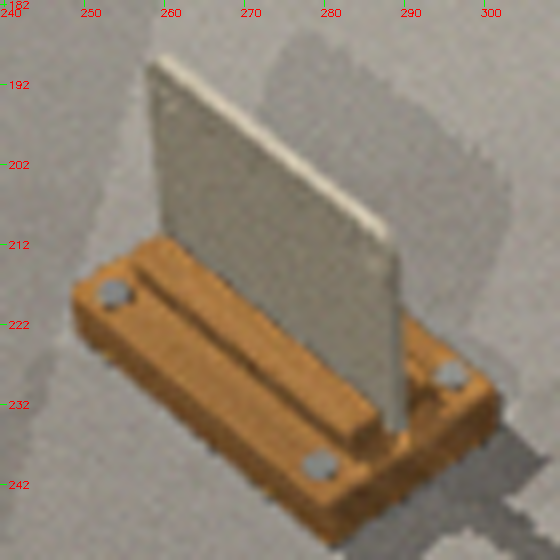

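View pics/scene_park.png

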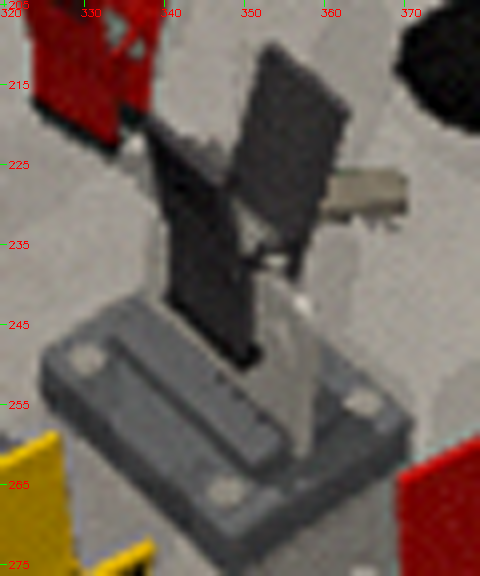

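View pics/top_card.png

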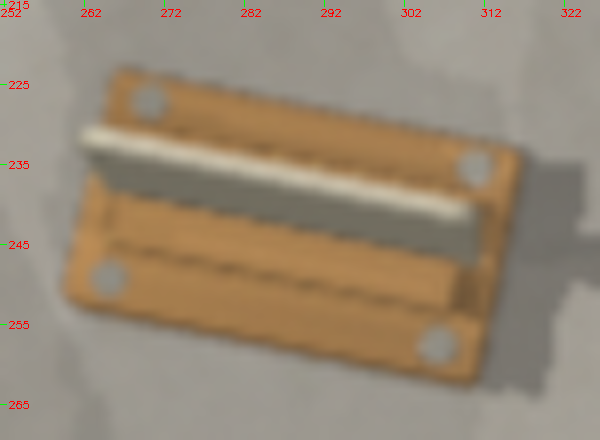

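View pics/top_park.png

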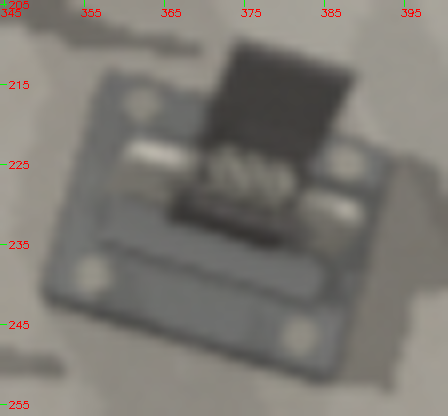

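```bash
cat > fit.py <<'E'
from h import *
from scipy.optimize import least_squares
S=grab('scene');T=grab('top')
print(manip.read_state()['clock'],S['K'][0][0],T['K'][0][0])
sc=lambda p:(240+(p[0]-4)/8,182+(p[1]-4)/8)
tc=lambda p:(252+(p[0]-4)/8,215+(p[1]-4)/8)
sp=lambda p:(320+(p[0]-4)/8,205+(p[1]-4)/8)
tp=lambda p:(345+(p[0]-4)/8,205+(p[1]-4)/8)
# card: top corners at z28 top view
for p in [(115,68),(520,150),(470,383),(65,298)]: print('T z28',atz(T,tc(p),28).round(1))
for p in [(75,290),(330,508),(500,385)]: print('S z28',atz(S,sc(p),28).round(1))
for p in [(82,133),(475,212)]: print('T edge z95',atz(T,tc(p),95).round(1))
for p in [(155,60),(393,236)]: print('S edge z95',atz(S,sc(p),95).round(1))
print('park edge')
for p in [(125,150),(362,210)]: print('T edge z75',atz(T,tp(p),75).round(1))
for p in [(150,205),(308,300)]: print('S edge z75',atz(S,sp(p),75).round(1))
for p in [(105,72),(392,155),(330,380),(42,298)]: print('T',atz(T,tp(p),24).round(1))
for p in [(42,355),(228,545),(410,420)]: print('S',atz(S,sp(p),24).round(1))
print('levers')
for a,b in [((270,45),(235,42)),((348,110),(352,75))]: print(tri(S,sp(a),T,tp(b)))
for a in [(148,118),(238,180)]: print('S lever near z120',atz(S,sp(a),124).round(1))
E
python3 fit.py
```

```text
0.9 496.8445426818245 442.9060982604303
T z28 [477.8 328.   28. ]
T z28 [471.1 219.4  28. ]
T z28 [408.9 223.6  28. ]
T z28 [416.  330.7  28. ]
S z28 [412.  324.2  28. ]
S z28 [404.9 215.8  28. ]
S z28 [467.1 213.6  28. ]
T edge z95 [448.1 323.8  95. ]
T edge z95 [442.3 226.6  95. ]
S edge z95 [445.2 320.6  95. ]
S edge z95 [442.1 226.8  95. ]
park edge
T edge z75 [494.9 135.   75. ]
T edge z75 [488.1  74.9  75. ]
S edge z75 [486.4 128.6  75. ]
S edge z75 [489.3  78.7  75. ]
T [526.4 138.9  24. ]
T [514.7  61.3  24. ]
T [453.   71.3  24. ]
T [463.8 148.   24. ]
S [463.1 143.2  24. ]
S [448.9  67.3  24. ]
S [512.2  58.9  24. ]
levers
(array([514.37276426, 115.6495661 , 121.59290181]), np.float64(0.026068454853037347))
(array([510.25881295,  87.32699933, 121.6052992 ]), np.float64(0.0523317891913874))
S lever near z120 [472.7 119.9 124. ]
S lever near z120 [472.   90.7 124. ]
```

```bash
cat > need.py <<'E'
import sys
from h import *
from scipy.spatial.transform import Rotation as R
x,y,z,yaw=map(float,sys.argv[1:])
s=manip.read_state();A=R.from_euler('xyz',s['eef_rot'])
d=A.inv().apply(np.array([x,y,z])-s['eef_pos'])/10
B=R.from_euler('xyz',[np.pi,0,yaw]);v=(A.inv()*B).as_rotvec()
print('clock',s['clock'],'pos',s['eef_pos'].round(1),'rot',s['eef_rot'].round(3),'F',s['wrist_force'].round(1),'gap',round(s['finger_gap'],1),'q',np.round(s['joints'],2))
print('need cm',d.round(2),'turn',v.round(3))
E
python3 need.py 490 103.5 200 1.426
```

```text
clock 0.9 pos [181.2 519.3 213.5] rot [ 3.142 -0.     2.806] F [ 0.5 -0.9 -0.9] gap 93.8 q [ 1.17  0.3   1.52  0.    1.32 -0.07]
need cm [-42.85 -29.08   1.35] turn [ 0.   -0.    1.38]
```

```bash
python3 -m pendant '[[[-4,-2.7,0,0.14],[-8,-5.4,0,0.28],[-12,-8.1,0,0.42],[-16,-10.8,0,0.56],[-20,-13.5,0.5,0.7]]]' 0.4 20; python3 need.py 490 103.5 200 1.426
```

```text
clock: 1.4
eef_pos: [326.5, 324.4, 209.1]
eef_rot: [3.14, -0.0, 2.1]
wrist_force: [0.6, 0.7, -0.5]
finger_gap: 66.2
clock 1.4 pos [326.5 324.4 209.1] rot [ 3.14 -0.    2.1 ] F [ 0.6  0.7 -0.5] gap 66.2 q [ 0.7   0.1   1.77 -0.    1.27  0.17]
need cm [-27.33   2.95   0.9 ] turn [ 0.001 -0.001  0.674]
```

```bash
python3 -m pendant '[[[-4.5,0.5,0,0.14],[-9,1,0,0.28],[-13.5,1.5,0.4,0.42],[-18,2,0.6,0.56],[-22,2.4,0.8,0.67]]]'; python3 need.py 490 103.5 200 1.426
```

```text
clock: 1.9
eef_pos: [459.4, 147.0, 200.5]
eef_rot: [3.141, -0.0, 1.43]
wrist_force: [0.6, 1.5, -0.1]
finger_gap: 65.9
clock 1.9 pos [459.4 147.  200.5] rot [ 3.141 -0.     1.43 ] F [ 0.6  1.5 -0.1] gap 65.9 q [ 0.23  0.16  1.72 -0.    1.26  0.37]
need cm [-3.87  3.64  0.05] turn [ 0.    -0.     0.004]
```

```bash
python3 -m pendant '[[[-2,1.8,0,0],[-3.87,3.64,0,0],[-3.87,3.64,2.5,0],[-3.87,3.64,5,0],[-3.87,3.64,5,0]]]'; python3 need.py 490 103.5 100 1.426
python3 - <<'E'
from h import *
for n,(x0,y0,w,h) in(('scene',(300,150,90,75)),('top',(330,190,90,75))):
    c=grab(n);b=c['frame'][:,:,::-1]
    x0,y0=(300,180) if n=='scene' else (330,190)
    cv2.imwrite(f'pics/{n}2.png',cv2.resize(b[y0-30:y0+70,x0:x0+100],None,fx=6,fy=6,interpolation=cv2.INTER_CUBIC))
E
```

```text
clock: 2.4
eef_pos: [487.9, 105.2, 147.9]
eef_rot: [-3.137, 0.001, 1.435]
wrist_force: [0.7, -0.1, 0.1]
finger_gap: 65.9
clock 2.4 pos [487.9 105.2 147.9] rot [-3.137e+00  1.000e-03  1.435e+00] F [ 0.7 -0.1  0.1] gap 65.9 q [ 0.14  0.26  1.74 -0.    1.15  0.27]
need cm [-0.14  0.25  4.79] turn [-0.005  0.001  0.009]
```

View pics/scene2.png

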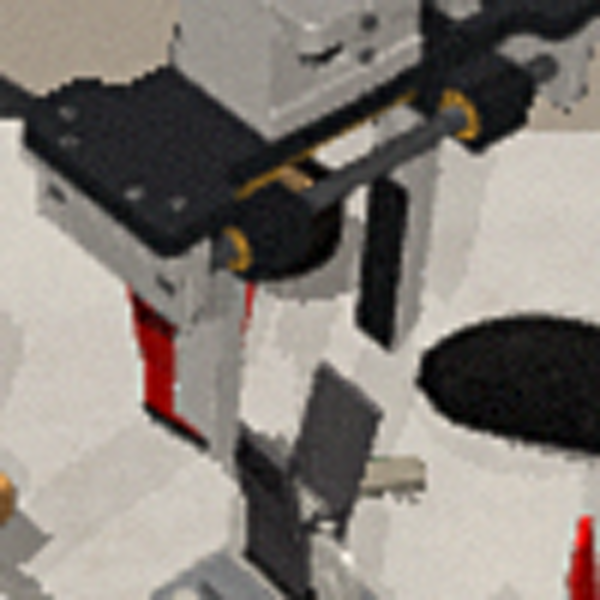

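View pics/top2.png

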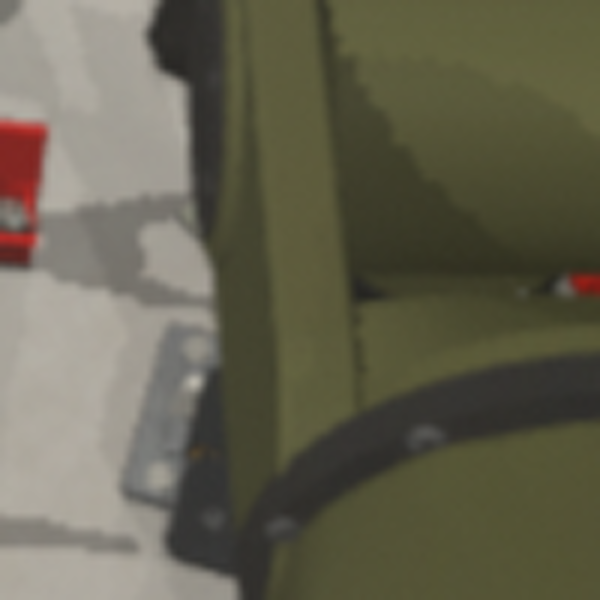

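Run:
```python
from h import *
c=grab('scene');s=manip.read_state();p=s['eef_pos'];w=s['eef_rot'][2]
print(p,w)
ty=np.array([np.sin(w),-np.cos(w),0]);tx=np.array([np.cos(w),np.sin(w),0])
q=[p-[0,0,8]+ty*33*a+tx*8*b for a in(1,-1) for b in(1,-1)]
print(proj(c,q), (proj(c,q)-[300,150])*6)
q=[[489.7,103.5,75+51]+ty*22*a+tx*15*b for a in(1,-1) for b in(1,-1)]
print((proj(c,q)-[300,150])*6)
```

```text
[489.69708973 105.83238611 151.6834258 ] 1.4360622255715336
[[359.3751449  201.42004921]
 [364.98004951 205.88187948]
 [334.05932458 216.64424118]
 [339.60756549 221.39080075]] [[356.25086938 308.52029526]
 [389.88029708 335.29127688]
 [204.35594747 399.8654471 ]
 [237.64539296 428.3448045 ]]
[[319.25744701 353.10371592]
 [381.530851   403.92626696]
 [219.33878181 413.65897105]
 [281.19887451 466.5973924 ]]
```

```bash
python3 need.py 491.5 102.5 100 1.426
```

```text
clock 2.55 pos [489.7 105.8 151.7] rot [ 3.14  -0.     1.436] F [0.8 0.4 0.3] gap 65.9 q [ 0.14  0.25  1.73 -0.    1.16  0.27]
need cm [-0.31  0.22  5.17] turn [ 0.001 -0.     0.01 ]
```

```bash
python3 -m pendant '[[[-0.3,0.22,0.5,0.01],[-0.3,0.22,2,0.01],[-0.3,0.22,3.5,0.01],[-0.3,0.22,5.15,0.01],[-0.3,0.22,5.15,0.01]]]'; python3 -m pendant '[[[0,0,0,0],[0,0,0,0]]]'; python3 need.py 491.5 102.5 100 1.426
python3 - <<'E'
from h import *
c=grab('scene');b=c['frame'][:,:,::-1]
cv2.imwrite('pics/scene3.png',cv2.resize(b[190:270,310:390],None,fx=7,fy=7,interpolation=cv2.INTER_CUBIC))
E
```

```text
clock: 3.05
eef_pos: [490.4, 102.2, 97.8]
eef_rot: [-3.14, 0.001, 1.426]
wrist_force: [-0.1, 0.3, -0.1]
finger_gap: 65.8
clock: 3.25
eef_pos: [491.6, 102.4, 100.1]
eef_rot: [3.14, -0.0, 1.426]
wrist_force: [-0.4, -0.3, 0.2]
finger_gap: 65.6
clock 3.25 pos [491.6 102.4 100.1] rot [ 3.14  -0.     1.426] F [-0.4 -0.3  0.2] gap 65.6 q [ 0.13  0.32  1.78 -0.    1.04  0.28]
need cm [ 0.01 -0.01  0.01] turn [ 0.002 -0.    -0.   ]
```

View pics/scene3.png

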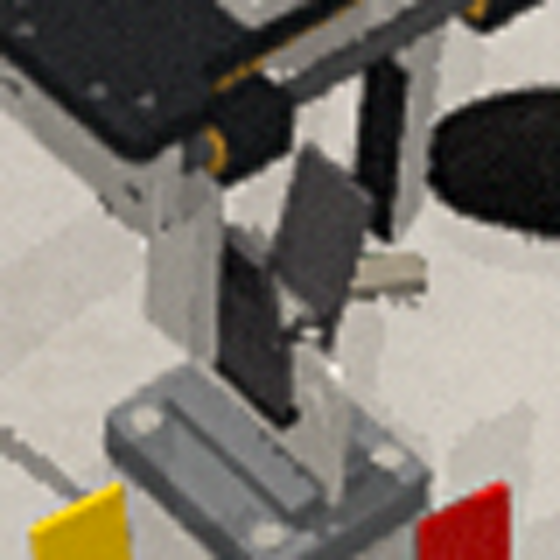

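Run:
```python
from h import *
c=grab('scene');b=c['frame'][:,:,::-1]
s=manip.read_state();p=s['eef_pos'];w=s['eef_rot'][2]
ty=np.array([np.sin(w),-np.cos(w),0]);tx=np.array([np.cos(w),np.sin(w),0])
I=cv2.resize(b[190:270,310:390],None,fx=7,fy=7,interpolation=cv2.INTER_CUBIC)
f=lambda P:((proj(c,P)-[310,190])*7+3).astype(int)
for a in(1,-1):
    q=[p+[0,0,z]+ty*32.8*a+tx*8*e for z,e in((-8,1),(-8,-1),(19,-1),(19,1))]
    cv2.polylines(I,[f(q)],True,(0,255,0),1)
    o=np.array([491.5,102.5,81])
    q=[o+[0,0,z]+ty*a*r+tx*15*e for z,r,e in((44,22,1),(44,22,-1),(4,10.5,-1),(4,10.5,1))]
    cv2.polylines(I,[f(q)],True,(0,0,255),1)
o=np.array([491.5,102.5,75]);cv2.polylines(I,[f([o+tx*31,o-tx*31])],False,(255,0,0),1)
cv2.imwrite('pics/scene3b.png',I)
```

```text
(no output)
```

View pics/scene3b.png

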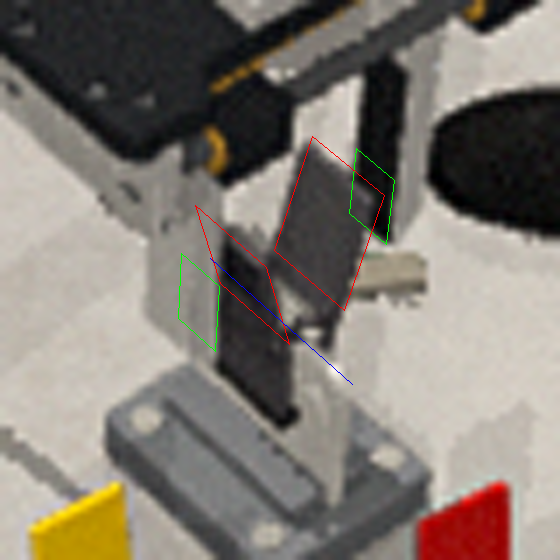

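Far pad and lever overlays agree with the picture to 1–3 mm, and the fingers straddle both levers. Next I close the gripper.

```bash
for i in 1 2 3; do :; done; python3 -m pendant '[[[0,0,0,0],[0,0,0,0],[0,0,0,0]]]' -1 22;  python3 -m pendant '[[[0,0,0,0],[0,0,0,0],[0,0,0,0],[0,0,0,0]]]'; python3 need.py 491.5 102.5 100 1.426
python3 - <<'E'
from h import *
c=grab('scene');b=c['frame'][:,:,::-1]
cv2.imwrite('pics/scene4.png',cv2.resize(b[190:270,310:390],None,fx=7,fy=7,interpolation=cv2.INTER_CUBIC))
print(manip.read_state()['moment'])
E
```

```text
clock: 3.65
eef_pos: [491.1, 102.4, 99.1]
eef_rot: [3.141, -0.0, 1.426]
wrist_force: [0.9, -0.2, 0.5]
finger_gap: 45.4
clock: 4.05
eef_pos: [492.2, 102.5, 100.5]
eef_rot: [3.138, -0.001, 1.426]
wrist_force: [-1.1, -0.2, 14.0]
finger_gap: 26.0
clock 4.05 pos [492.2 102.5 100.5] rot [ 3.138e+00 -1.000e-03  1.426e+00] F [-1.1 -0.2 14. ] gap 26.0 q [0.13 0.32 1.78 0.   1.04 0.28]
need cm [-0.01 -0.07  0.05] turn [ 0.003 -0.001 -0.   ]
[-0.0803861   0.20848255  0.025379  ]
```

View pics/scene4.png

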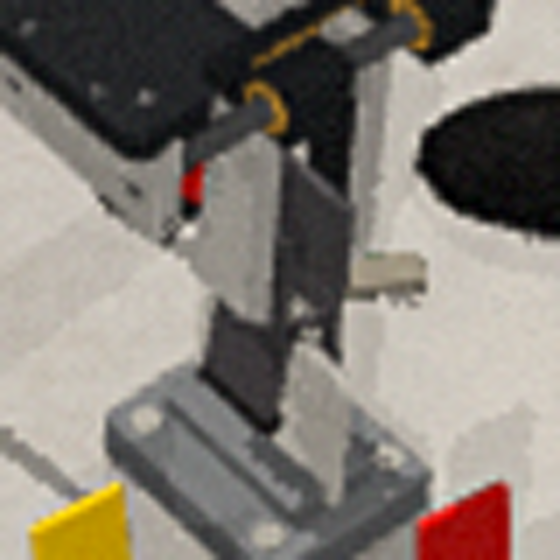

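Gap 26 mm, so the clip is squeezed to its stop with the jaws open around the plate. I lift straight up.

```bash
python3 -m pendant '[[[0,0,-0.5,0],[0,0,-1.5,0],[0,0,-3,0],[0,0,-5,0],[0,0,-7,0]]]'; python3 -m pendant '[[[0,0,-1,0],[0,0,-2,0],[0,0,-2,0]]]'; python3 need.py 443.5 274.5 190 1.509
python3 - <<'E'
from h import *
c=grab('scene');b=c['frame'][:,:,::-1]
cv2.imwrite('pics/scene5.png',cv2.resize(b[120:270,240:400],None,fx=5,fy=5,interpolation=cv2.INTER_CUBIC)[:600])
E
```

```text
clock: 4.6
eef_pos: [490.8, 102.3, 170.0]
eef_rot: [-3.141, 0.0, 1.426]
wrist_force: [-0.1, 0.4, -1.5]
finger_gap: 25.7
clock: 4.9
eef_pos: [491.3, 102.4, 189.8]
eef_rot: [3.14, -0.0, 1.426]
wrist_force: [1.0, -0.4, -1.5]
finger_gap: 25.7
clock 4.9 pos [491.3 102.4 189.8] rot [ 3.14  -0.     1.426] F [ 1.  -0.4 -1.5] gap 25.7 q [ 0.13  0.21  1.69 -0.    1.24  0.28]
need cm [16.34 -7.22 -0.02] turn [ 0.001 -0.    -0.083]
```

View pics/scene5.png

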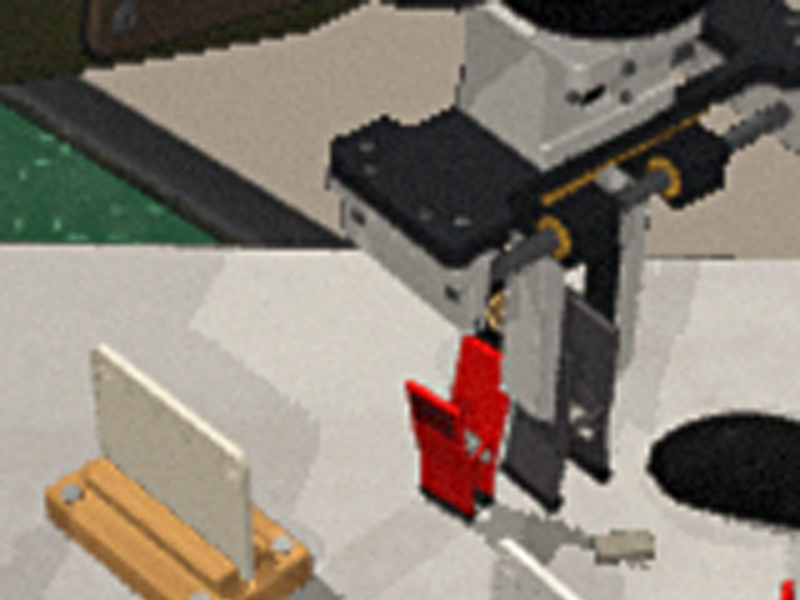

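```bash
python3 -m pendant '[[[3,-1.3,0,0],[7,-3,0,-0.03],[11,-4.8,0,-0.06],[15,-6.6,0,-0.083],[16.3,-7.2,0,-0.083]]]'; python3 -m pendant '[[[0,0,0,0],[0,0,0,0]]]'; python3 need.py 443.5 274.5 165 1.510
cat > ov.py <<'E'
import sys
from h import *
f=sys.argv[1];dx,dy,dz=map(float,sys.argv[2:5]);cx,cy,cyaw=map(float,sys.argv[5:8])
def box(o,A,x,y,z):
    P=[o+A@[a,b,c] for c in z for b in y for a in x]
    return P,[(0,1),(2,3),(4,5),(6,7),(0,2),(1,3),(4,6),(5,7),(0,4),(1,5),(2,6),(3,7)]
from scipy.spatial.transform import Rotation as R
s=manip.read_state();p=s['eef_pos'];w=s['eef_rot'][2]-np.pi/2
print(p.round(1),w)
for n in('scene','top'):
    c=grab(n);b=c['frame'][:,:,::-1]
    x0,y0=(225,150) if n=='scene' else (230,180)
    W,H,k=(110,100,6) if n=='scene' else (110,90,6)
    I=cv2.resize(b[y0:y0+H,x0:x0+W],None,fx=k,fy=k,interpolation=cv2.INTER_CUBIC)
    cv2.imwrite(f'pics/{n}_{f}.png',I)
    def dr(P,E,col):
        q=((proj(c,P)-[x0,y0]+.5)*k).astype(int)
        for i,j in E: cv2.line(I,tuple(map(int,q[i])),tuple(map(int,q[j])),col,1)
    A=R.from_euler('z',cyaw).as_matrix();o=np.array([cx,cy,0])
    dr(*box(o,A,(-2,2),(-50,50),(28,95)),(0,0,255)); dr(*box(o,A,(-32,32),(-56,56),(0,28)),(255,0,0))
    A=R.from_euler('z',w).as_matrix();o=p+[0,0,-19]+A@[dx,dy,dz]
    for sg in(-1,1):
        dr(*box(o,A,(sg*9,sg*13),(-15,15),(-38,45)),(0,200,0))
    cv2.imwrite(f'pics/{n}_{f}o.png',I)
E
python3 ov.py 6 0 0 0 443.5 274.5 -0.06
```

```text
clock: 5.45
eef_pos: [441.8, 276.8, 187.9]
eef_rot: [-3.14, 0.0, 1.512]
wrist_force: [-0.5, -0.1, -0.8]
finger_gap: 25.5
clock: 5.65
eef_pos: [443.4, 273.3, 188.3]
eef_rot: [-3.141, 0.001, 1.509]
wrist_force: [-0.1, -0.3, -0.2]
finger_gap: 25.6
clock 5.65 pos [443.4 273.3 188.3] rot [-3.141e+00  1.000e-03  1.509e+00] F [-0.1 -0.3 -0.2] gap 25.6 q [ 0.48  0.26  1.63 -0.    1.25  0.54]
need cm [0.12 0.01 2.33] turn [-0.001  0.001 -0.001]
[443.4 273.3 188.3] -0.06215909575474221
```

View pics/scene_6o.png

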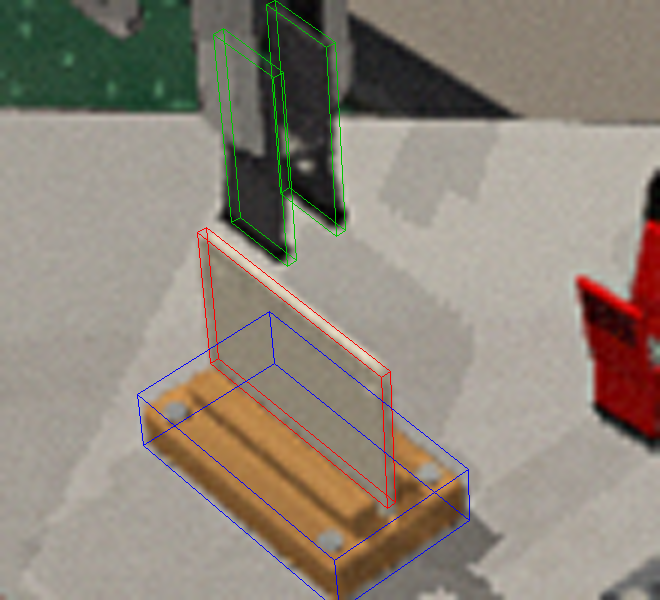

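View pics/scene_6.png

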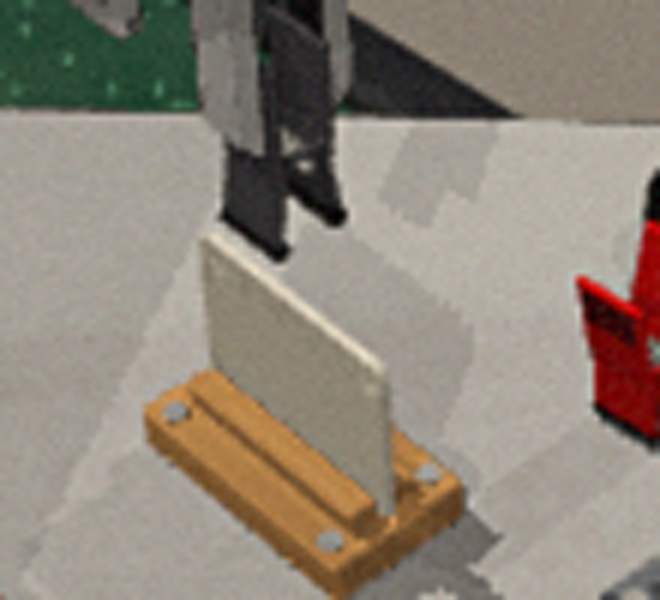

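View pics/top_6o.png

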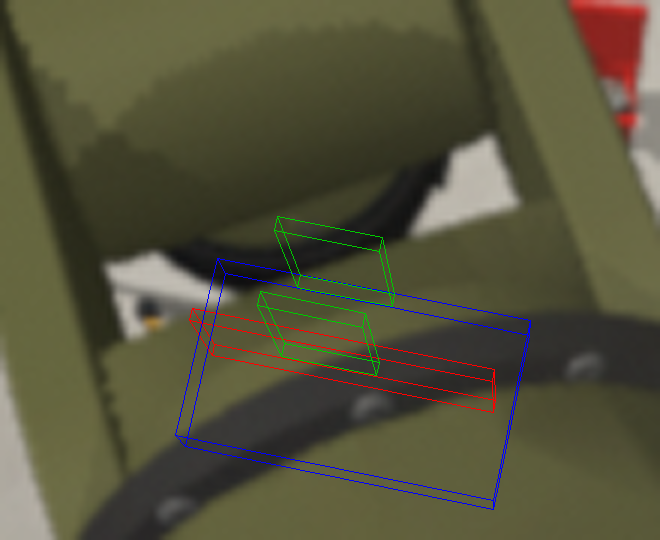

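```bash
python3 -m pendant '[[[0,0,1,0],[0,0,2,0],[0.1,0,2.8,0],[0.1,0,2.8,0]]]'; python3 -m pendant '[[[0,0,0,0],[0,0,0,0]]]'; python3 need.py 443.5 274.5 126 1.510;python3 ov.py 7 0 0 2 443.5 274.5 -0.06
```

```text
clock: 6.15
eef_pos: [442.9, 274.6, 159.3]
eef_rot: [-3.139, 0.001, 1.509]
wrist_force: [-0.5, -0.2, -1.0]
finger_gap: 25.9
clock: 6.35
eef_pos: [443.5, 275.2, 161.3]
eef_rot: [3.141, -0.0, 1.509]
wrist_force: [0.3, -0.6, -0.9]
finger_gap: 26.0
clock 6.35 pos [443.5 275.2 161.3] rot [ 3.141 -0.     1.509] F [ 0.3 -0.6 -0.9] gap 26.0 q [ 0.49  0.29  1.66 -0.    1.19  0.55]
need cm [-0.07 -0.    3.53] turn [ 0.    -0.    -0.001]
[443.5 275.2 161.3] -0.06193581632242662
```

View pics/scene_7o.png

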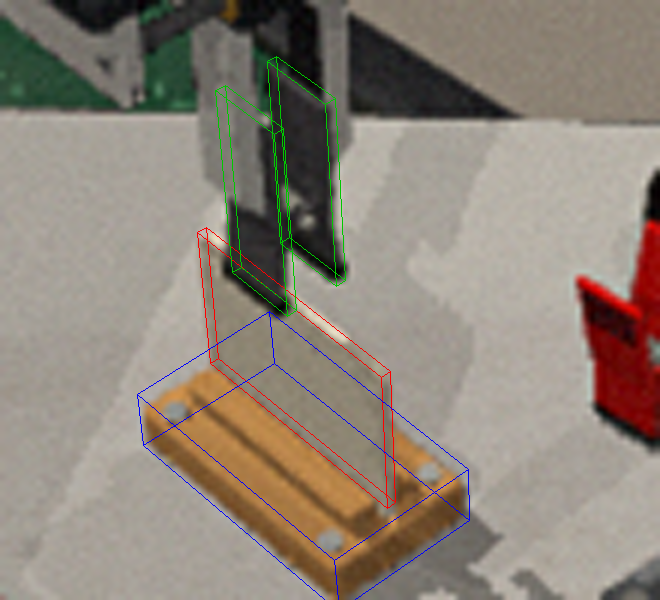

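View pics/scene_7.png

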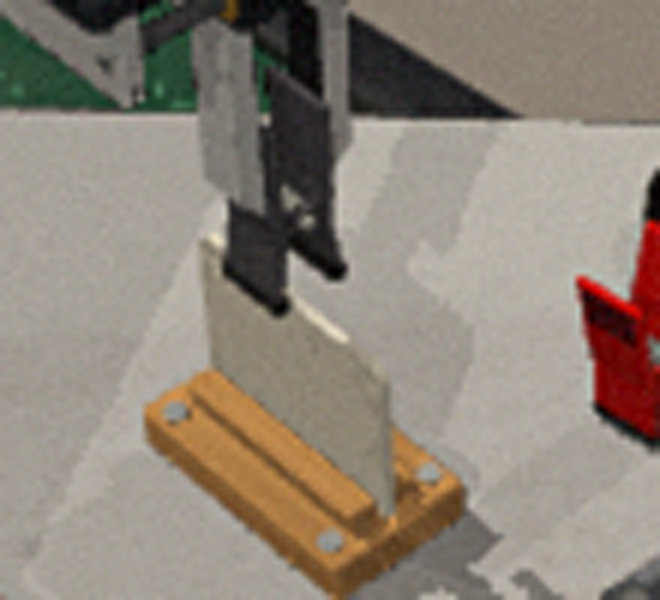

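```bash
python3 -m pendant '[[[0,0,0.4,0],[0,0,0.8,0],[0,0,1.2,0],[0,0,1.6,0],[0,0,1.8,0]]]'; python3 -m pendant '[[[0,0,0,0],[0,0,0,0]]]'; python3 need.py 443.5 274.5 126 1.510;python3 ov.py 8 0 0 0 443.5 274.5 -0.06
```

```text
clock: 6.95
eef_pos: [443.2, 275.0, 142.4]
eef_rot: [-3.141, 0.0, 1.509]
wrist_force: [-0.5, 0.4, -1.7]
finger_gap: 25.5
clock: 7.15
eef_pos: [443.5, 275.1, 143.0]
eef_rot: [3.141, -0.0, 1.509]
wrist_force: [0.3, -0.5, -0.5]
finger_gap: 25.9
clock 7.15 pos [443.5 275.1 143. ] rot [ 3.141 -0.     1.509] F [ 0.3 -0.5 -0.5] gap 25.9 q [0.49 0.31 1.68 0.   1.15 0.55]
need cm [-0.06  0.01  1.7 ] turn [ 0.    -0.    -0.001]
[443.5 275.1 143. ] -0.06199641327651051
```

View pics/scene_8.png

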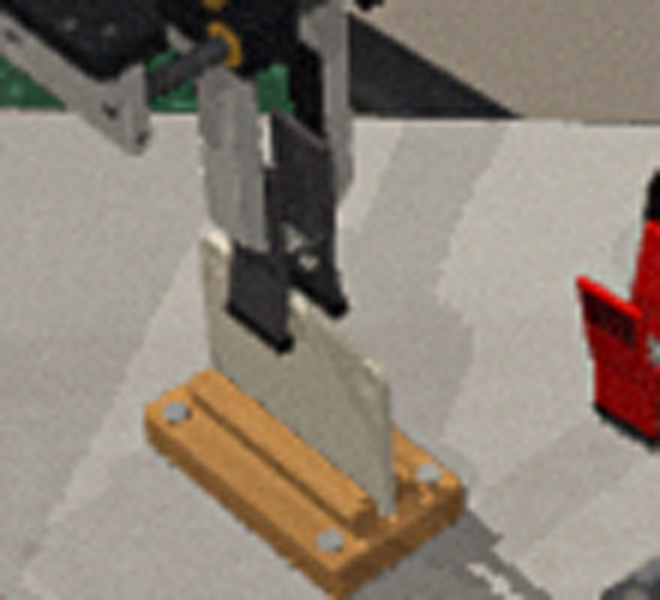

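View pics/scene_8o.png

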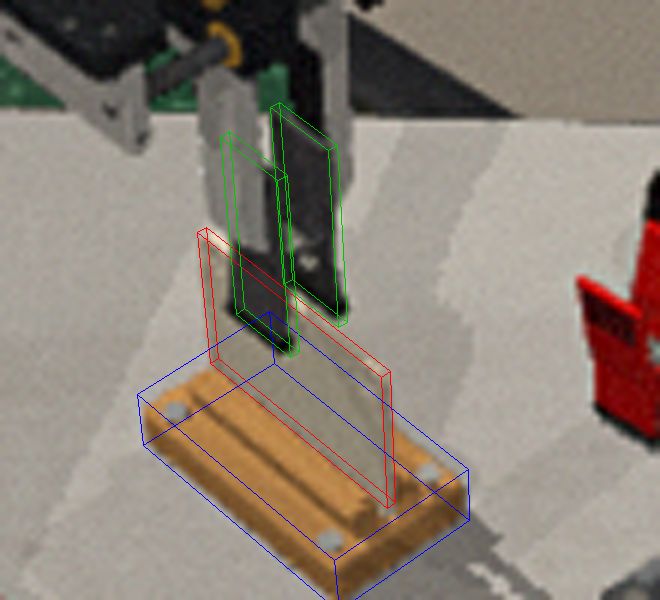

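The near jaw is in front of the card and the far jaw behind it. There is no contact force. I continue down.

```bash
python3 -m pendant '[[[0,0,0.4,0],[0,0,0.8,0],[0,0,1.2,0],[0,0,1.5,0],[0,0,1.7,0]]]'; python3 -m pendant '[[[0,0,0,0],[0,0,0,0]]]'; python3 need.py 443.5 274.5 126 1.510;python3 ov.py 9 0 0 0 443.5 274.5 -0.06
```

```text
clock: 7.75
eef_pos: [443.3, 275.0, 125.5]
eef_rot: [-3.141, 0.0, 1.509]
wrist_force: [0.2, -0.2, 0.1]
finger_gap: 25.7
clock: 7.95
eef_pos: [443.5, 275.1, 126.0]
eef_rot: [3.141, -0.0, 1.509]
wrist_force: [-0.3, -1.3, -0.7]
finger_gap: 25.7
clock 7.95 pos [443.5 275.1 126. ] rot [ 3.141 -0.     1.509] F [-0.3 -1.3 -0.7] gap 25.7 q [ 0.49  0.33  1.7  -0.    1.11  0.55]
need cm [-0.06  0.01  0.  ] turn [ 0.    -0.    -0.001]
[443.5 275.1 126. ] -0.06198245858387241
```

View pics/scene_9.png

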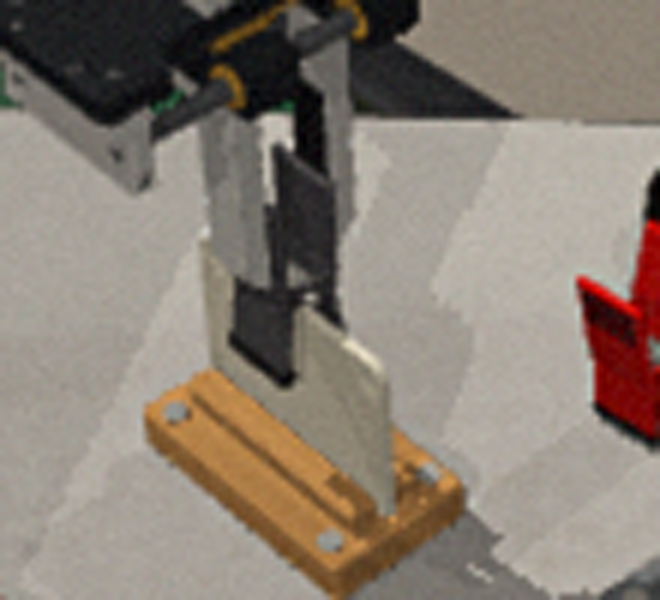

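View pics/scene_9o.png

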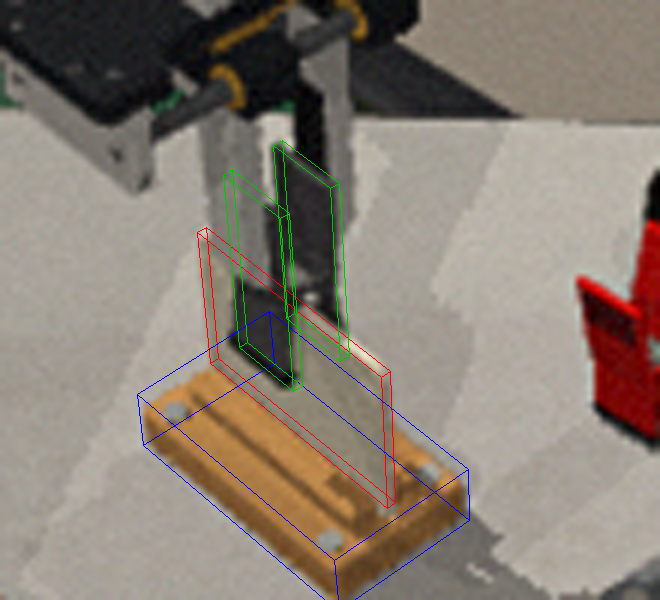

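View pics/top_9.png

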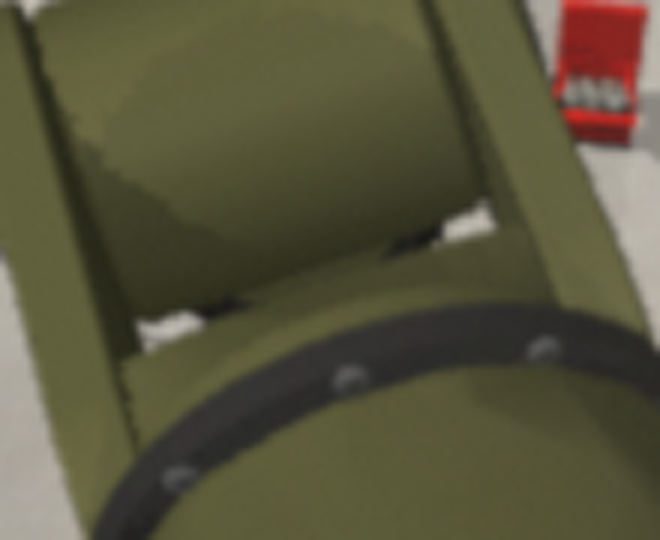

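```bash
python3 -m pendant '[[[0,0,0,0],[0,0,0,0],[0,0,0,0],[0,0,0,0],[0,0,0,0]]]' -1 22
python3 - <<'E'
from h import *
c=grab('scene','scene10.png');s=manip.read_state();print(s['wrist_force'],s['moment'],s['finger_gap'],s['clock'])
a=cv2.imread('pics/scene1.png').astype(int);b=cv2.imread('pics/scene10.png').astype(int)
# foot corner region stability by phase correlation on wooden foot's near half & card right part
for n,(x,y,w,h) in dict(foot=(275,228,30,25),mass=(195,225,22,20),tape=(333,172,25,25)).items():
    f=lambda i:np.float32(i[y:y+h,x:x+w].mean(2))
    print(n,cv2.phaseCorrelate(f(a),f(b)))
E
```

```text
clock: 8.55
eef_pos: [443.4, 275.1, 126.0]
eef_rot: [-3.142, 0.0, 1.509]
wrist_force: [0.0, 0.5, -0.2]
finger_gap: 25.7
[-0.19043736 -0.73130761 -0.66927146] [-0.04850188  0.03867485  0.03511135] 25.8327717333281 8.6
foot ((-0.023200201343216875, 0.3970254493542118), 0.9491132437388102)
mass ((-0.10144489238624921, -0.12824134276585752), 0.9598979373772939)
tape ((0.44379503087757755, 0.37103201573068567), 0.9866420959472656)
```

View pics/scene10.png

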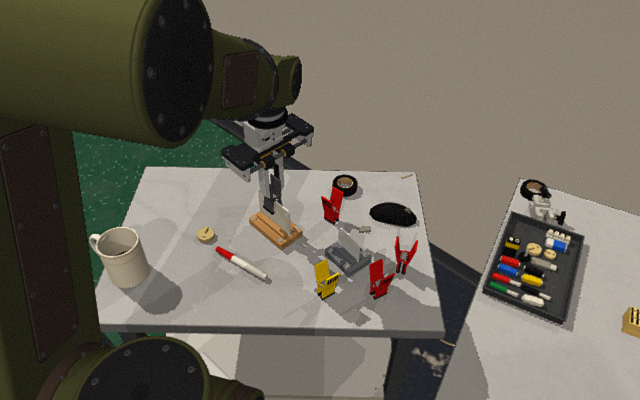

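The clip is astride the card at ~(272,205), the parking plate is empty at ~(350,245), and everything else is where it was.

```bash
python3 -c "
from cell import manip
print(manip.sign_off())"
```

```text
the job is handed in; nothing more can be done
None
```

The job is handed in at about 8.6 s. The gripper is still squeezing the clip fully open (25.8 mm gap, 22 N) around the middle of the card's top edge. By calculation the jaw ends sit about 26 mm below the edge and the pivot coil clears it by about 6 mm.

**Last checks that agreed:**
- Wrist force was about 1 N or less, so I saw no sign of contact with the card.
- In the scene camera picture one jaw is on each side of the card and the parking plate is empty. The card's foot, the slotted mass and the tape shifted by no more than 0.6 pixel; I checked the mouse and pen by eye only.

**Checks that were weak or disagreed:**
- The arm blocked the top camera at the card, so the centring across the card rests on the scene camera alone. The clearance is about 6.5 mm per side.
- The two cameras disagreed by a few mm on the card's and plate's positions. I used values near the scene camera's for the card's edge, because that camera matched the gripper's known position.
- The jaw ends looked 2–4 mm higher in the picture than my model put them. The lever tops matched the model.

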